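Vent the vacuum desiccator and take its lid off

ROBOT

A 6-joint arm with a two-finger parallel gripper is mounted at the origin on the work surface. World frame = base frame: x ahead of the robot, y to its left, z up, the work surface at z = 0. Lengths are in m, angles in rad, forces in N, time in s.
With the tool pointing down it reaches from about 0.375 to 0.9 m from the base axis. Payload 3.1 kg.
Tool frame: the origin (TCP) lies midway between the tips of the shut fingers; the grasp point (between the pads) lies 19 mm behind it (manip.grasp_offset is the distance from the TCP to the grasp point, in m); z points along the fingers, y is the line along which they close (so a half turn about z gives the same grasp; the last joint's range is limited). The gripper opens to 85 mm and grips with 20 to 120 N. Pads are 22 mm wide; open, the fingers measure 114 mm over their backs; the gripper's body (76 mm by 85 mm) begins 54 mm behind the grasp point. The pads swing forward as they close: fully open they stand 13 mm farther back than shut.
Start: joints at [-1.486, 0.527, 1.433, -0, 1.181, -0.178], TCP at [0.162, -0.604, 0.231] pointing down, gripper open.
Joint ranges: [-3.08, 3.08], [-0.75, 2.2], [0.22, 2.44], [-1.43, 4.57], [0, 2.65], [-2.85, 2.85]. Speed limits (rad/s): [2.79, 2.79, 3.14, 3.14, 3.14, 3.14].

INTERFACE

Orientations are given as a unit quaternion [x, y, z, w].
In Python, from station import sensors, cams, order, manip gives the robot as it stands.
- The arm moves only by the tool move_arm, never from a script. Its argument "targets" is a list of rows, each an object of numbers: "dx", "dy", "dz": the shift along the world's x, y, z normalised to -1 to 1, where 1 is 25 mm; "rx", "ry", "rz": the turn, a rotation vector about the world's x, y, z normalised to -1 to 1, where 1 is 30 degrees. A call has exactly 10 rows; each row shifts and turns the commanded pose from where the row before left it; what a row does not reach is not made up. A row lasts 1/8 s, in which the tool goes at most 62.5 mm and 10.7 degrees, less where a joint would pass 70% of its speed; a pose out of reach is approached as far as the arm can. A call with a number of a shift or a turn outside -1 to 1 is refused whole. A call with a gripper value outside its range is refused whole. "claw" is the opening in per cent of the stroke, from 0 (shut) to 100 (fully open), set as the call begins (left out, the last holds). The fingers move at their own pace and stop on an object; "newtons" is the grip in N (left out, the last holds). Time passes only in rows, so rows that do not move let the fingers close, or fill a call up. It gives the time, the measured TCP pose, the force, the opening and the grip force at its end, in the units of the state.
- sensors.sense(): the state, without advancing time (a new reading comes with each control period).
- cams.snapshot(name): name is "scene" or "top" or "wrist"; returns the picture (400x640x3 uint8, red, green, blue); there is no depth.
- cams.camera_model(name): a dict with "fx", "fy", "cx", "cy" (pixels), "extrinsics" (4x4, takes a point from world to camera coordinates). Camera axes: x right, y down, z forward; pixel columns grow to the right and rows downward; lengths in m; the calibration is good to about 2 mm. A picture is of the moment at which its call begins: read the wrist's pose just before it. camera_model takes no time and is no camera call; for the wrist camera it gives the pose at the moment of the call.
- order.sign_off(): hands the job in; it is judged then, once.
The state is a dict: "t": time; "q": joint angles; "qd": joint speeds; "tau": joint torques, N m; "tcp_pos": TCP position; "tool_rot": TCP orientation; "force": force on the tool from outside, world axes, zero at the start; "ft_torque": the same for the moment, N m; "finger_gap": opening from 0.0 (shut) to 1.0 (fully open); "gripper_force": force on a finger pad.
Only numpy, scipy, OpenCV 4.12 (cv2) and the standard library are available. Lean on these libraries where they do the work, as an engineer would, in place of code of your own. Each camera call takes 0.05 s, during which the arm holds its last target. There are 200 camera calls.

TASK

The small vacuum desiccator on the bench is still under vacuum. Push the lever of the tap on its lid round to the open end stop without forcing it, let the air in until the gauge needle is back at zero, and only then lift the lid off and set it down gently, right way up and wholly on the round mat. Leave everything else where it is.

Things in the scene. Friction and masses are not known exactly. Their poses are not given: they have to be found in the camera images.
- base: Base of the desiccator: white round bowl fixed to the bench, upright; origin at the centre of its underside. Its flat flange, 160 mm across, has its top 100 mm above the origin; the lid lies flat and centred on it, with the same yaw.
- lid: Clear lid, 160 mm across, about 0.5 kg, loose; origin at the centre of its underside, z up. Flange 8 mm thick, dome top at z = 46 mm. While there is vacuum inside, it is held fast on the base and cannot be lifted, slid or turned; after venting it only rests there by its weight.
- knob_mid (a point): Centre of the black knob on the lid's centre line, 70 mm above the lid's underside: upright cylinder 34 mm across, from z = 58 to 82 mm of the lid, on a 26 mm neck. Axes as the lid's. The tap stands on its +x side and the gauge on its -x side, so the fingers go down on its +y and -y sides.
- tap: Lever of the tap; origin on its upright axis (x = 48 mm, y = 0 of the lid) at half its height, 102 mm above the lid's underside; x axis along the lever: black bar 10 mm wide, 12 mm high, 50 mm out from the axis, lower edge 14 mm above the knob's top. It opens clockwise seen from above, at about 0.13 N m (3 to 4 N near its end), and stays where left; keep the push on it under 30 N.
- stopcock (a point): Foot of the tap's white barrel (22 mm across, 47 mm high), 44 mm above the lid's underside; axes as the lid's. A hose barb reaches 42 mm out from its axis, 64 mm above the underside, roughly to lid +x: up to 0.35 rad either way. The lever starts across it or partly turned; its stop, in line with the barb, is 0.97 to 1.57 rad on from the start and must be felt for. Air enters only at the stop (last 5 degrees).
- gauge (a joint): Needle of the round gauge at x = -52 mm, y = 0 of the lid (39 mm across, dial up, at z = 69 mm): how far it has gone back, rad, about 0 at the starting vacuum, 2.4 at zero (no vacuum). It turns counter-clockwise seen from above, about the lid's +x, from 1.2 rad before it to 1.2 rad past it. With the tap open this takes 3 to 8 s, differently each time.
- mat: Round dark rubber mat, 230 mm across, 4 mm thick, fixed flat on the bench; origin at the centre of its underside.
- slide_box: Bystander, to be left alone: closed microscope-slide box, 87 x 34 x 36 mm, long side along its x, standing on the bench between desiccator and mat.
- reagent: Bystander, to be left alone: amber bottle with black cap, 42 mm across, 85 mm tall, at the back.
- pill_bottle: Bystander, to be left alone: white screw-cap jar, 44 mm across, 75 mm tall, at the back.
- strip_tin: Bystander, to be left alone: grey test-strip tub with white cap, 38 mm across, 70 mm tall, in the middle behind the slide box.
- tape: Bystander, to be left alone: roll of paper tape lying flat, 70 mm across, 18 mm high.
- marker: Bystander, to be left alone: marker pen lying down, 135 mm long along its x, 14 mm thick.
- dish: Bystander, to be left alone: small open steel dish, 86 mm across, 22 mm high.

How it is judged:
By the outcome, as a careful person would: the job done as asked, in the order asked, and still so for the second after the job is handed in, with the robot touching nothing.
It also fails if it takes over 72 s, if anything falls off the work surface, if the arm or the gripper's body presses on something with over 40 N, if the wrist force passes 120 N, or if a joint passes its speed limit or range.

## Working session

There is one attempt and no reset: what is moved stays moved. The work goes in short steps, Python scripts to look and compute and a tool call to move; the robot and the scene stay as the last step left them, time stands still between calls to the robot, and variables do not carry over. Pictures are saved under pics/ and viewed, at most 10 in all, crops included, and the job is handed in when it is done.

Besides the shell and the picture viewer there is one more tool, called after "Request:" in YAML: its name, and indented under it one key for each argument. move_arm: Moves the arm, as the interface text tells. Scaled input: -1 to 1 covers 25 mm each way for a shift and 30 degrees each way for a turn. Its arguments: {"type":"object","properties":{"targets":{"type":"array"},"claw":{"type":"number"},"newtons":{"type":"number"}},"required":["targets"]}

```bash
mkdir -p pics; cat > h.py <<'E'
from station import sensors, cams, order, manip
import numpy as np, cv2
def save(n,f,crop=None,s=1):
    im=cams.snapshot(n)[:,:,::-1]
    cv2.imwrite('pics/full_'+f,im)
    if crop: x0,y0,x1,y1=crop; im=im[y0:y1,x0:x1]
    cv2.imwrite('pics/'+f,cv2.resize(im,None,fx=s,fy=s,interpolation=cv2.INTER_CUBIC))
def ray(m,u,v):
    T=np.array(m['extrinsics']);R=T[:3,:3];c=-R.T@T[:3,3]
    return c,R.T@np.array([(u-m['cx'])/m['fx'],(v-m['cy'])/m['fy'],1])
def atz(m,u,v,z):
    c,d=ray(m,u,v); return c+d*(z-c[2])/d[2]
def tri(*a):
    A=np.zeros((3,3));b=np.zeros(3)
    for m,u,v in a:
        c,d=ray(m,u,v);d/=np.linalg.norm(d);P=np.eye(3)-np.outer(d,d);A+=P;b+=P@c
    return np.linalg.solve(A,b)
E
python3 - <<'E'
from h import *
save('top','top0.png');save('scene','scene0.png')
print(sensors.sense())
for n in('top','scene'):print(cams.camera_model(n))
E
```

```text
{'t': 0.1, 'q': array([-1.48649795e+00,  5.28389120e-01,  1.43377748e+00, -2.09811872e-05,
        1.18141048e+00, -1.78519671e-01]), 'qd': array([ 0.00190825, -0.00244503, -0.00196611, -0.00056493, -0.00021041,
        0.00137487]), 'tau': array([-2.39235997e-04, -4.43303990e+01, -1.78585643e+01, -2.30631886e-04,
        3.91130816e-03,  1.49078386e-05]), 'tcp_pos': array([ 0.16233217, -0.60287829,  0.23042065]), 'tool_rot': array([ 9.91377241e-01,  1.31035040e-01,  3.70358300e-05, -9.91566759e-04]), 'force': array([ 0.04593456,  0.68752758, -0.83137637]), 'ft_torque': array([-0.01949612,  0.03986816, -0.01021898]), 'gripper_force': 0.0, 'finger_gap': 1.0027030726934534}
{'fx': 395.26747395856177, 'fy': 395.26747395856177, 'cx': 322.34972199294145, 'cy': 190.75314320595925, 'extrinsics': array([[-1.65366863e-02, -9.99862874e-01,  8.78034825e-04,
         4.48142690e-04],
       [-9.80182060e-01,  1.60377958e-02, -1.97448520e-01,
         6.41444504e-01],
       [ 1.97407363e-01, -4.12577822e-03, -9.80312864e-01,
         1.22803109e+00],
       [ 0.00000000e+00,  0.00000000e+00,  0.00000000e+00,
         1.00000000e+00]])}
{'fx': 390.96679705370315, 'fy': 390.96679705370315, 'cx': 318.5570427398594, 'cy': 201.70050726097767, 'extrinsics': array([[-0.8734095 ,  0.48697785, -0.00290135,  0.54510117],
       [ 0.34804059,  0.62003202, -0.70315577, -0.11780623],
       [-0.34062236, -0.61515272, -0.71102992,  1.3467716 ],
       [ 0.        ,  0.        ,  0.        ,  1.        ]])}
```

View pics/top0.png

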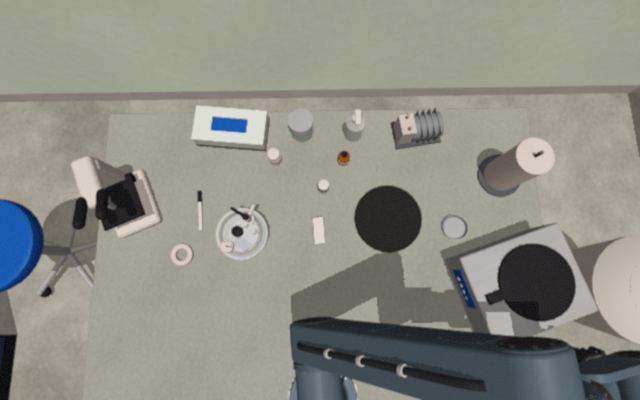

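View pics/scene0.png

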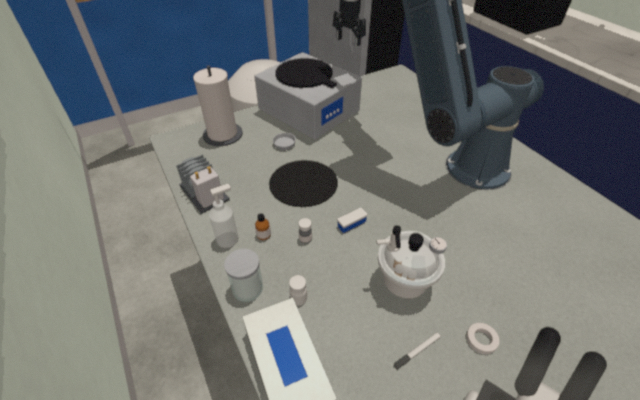

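The top view shows the desiccator at about (242,233) with the knob at (238,231), and the mat at (388,218). The slide box is at (319,230). I'll enlarge the desiccator from both views.

```bash
python3 - <<'E'
from h import *
a=cv2.imread('pics/full_top0.png')[192:272,202:282];b=cv2.imread('pics/full_scene0.png')[215:305,365:455]
f=lambda i:cv2.resize(i,(400,400),interpolation=cv2.INTER_CUBIC)
cv2.imwrite('pics/c1.png',np.hstack([f(a),f(b)]))
t=cams.camera_model('top');s=cams.camera_model('scene')
print(tri((t,238,231),(s,416,241)),atz(t,388,218.5,.004),atz(s,304,182,.004),atz(t,242,233,.1),atz(t,319,230,.036))
E
```

```text
[0.50234321 0.24251341 0.16562591] [ 0.55426703 -0.23038995  0.004     ] [ 0.55530141 -0.22212094  0.004     ] [0.50426459 0.24196853 0.1       ] [0.51606692 0.00291732 0.036     ]
```

View pics/c1.png

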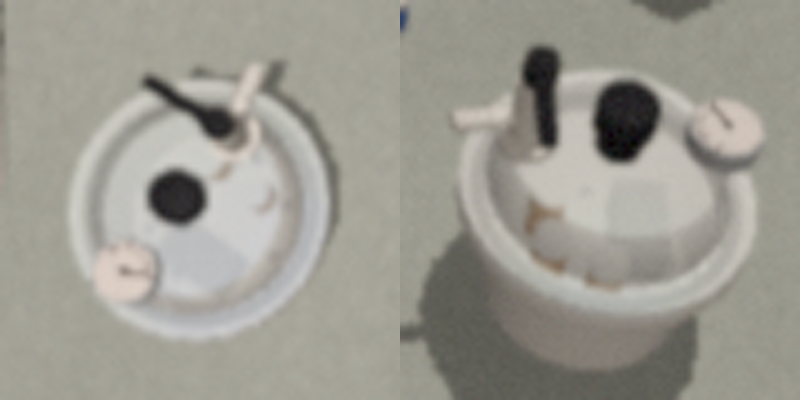

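The crop shows, as top-image pixels: knob (237.5,231.5), tap axis (245.6,217), lever tip (231.4,208), barb tip (254,205.6) and gauge (227,246.5). The lever lies across the barb.

```bash
python3 - <<'E'
from h import *
t=cams.camera_model('top');s=cams.camera_model('scene')
S=lambda u,v:(s,365+(u-400)*.225,215+v*.225)
T=lambda u,v:(t,202+u/5,192+v/5)
print('knob',tri(T(177,197),S(627,120)),'axis',tri(T(217,124),S(541,62)),'tip',tri(T(147,80),S(546,143)))
for n,p,z in(('knobtop',(177,197),.182),('axis',(217,124),.208),('tip',(147,80),.208),('barb',(260,68),.164),('gauge',(126,272),.169),('flange',(201,208),.1)):
  print(n,atz(*T(*p),z))
print(manip.grasp_offset)
w=cams.camera_model('wrist');print(w)
E
```

```text
knob [0.50196206 0.24418024 0.16330642] axis [0.54034362 0.21378988 0.20058253] tip [0.56753385 0.25530885 0.19697107]
knobtop [0.50126555 0.23898632 0.182     ]
axis [0.54001837 0.21168739 0.208     ]
tip [0.56612604 0.25242688 0.208     ]
barb [0.5793216  0.19522588 0.164     ]
gauge [0.45934385 0.27033066 0.169     ]
flange [0.5023917  0.24130336 0.1       ]
0.0187
{'fx': 339.2727719855179, 'fy': 339.2727719855179, 'cx': 315.62000158243177, 'cy': 201.509610018499, 'extrinsics': array([[ 0.2592232 , -0.96581629, -0.00149229, -0.62409563],
       [-0.9146226 , -0.24597869,  0.32087378, -0.04116826],
       [-0.3102722 , -0.08181305, -0.94712079,  0.38045499],
       [ 0.        ,  0.        ,  0.        ,  1.        ]])}
```

Lid centre is about (0.502, 0.2405) with yaw about -36°. The lever is at about +57° and the barb (stop) at about -24°. I'll travel over high, turning the tool on the way.

Request:
move_arm:
  targets:
    - {"dx": 0.7, "dy": 1, "dz": 0.3, "rz": 0.12}
    - {"dx": 0.7, "dy": 1, "dz": 0.3, "rz": 0.12}
    - {"dx": 0.7, "dy": 1, "dz": 0.3, "rz": 0.12}
    - {"dx": 0.7, "dy": 1, "dz": 0.3, "rz": 0.12}
    - {"dx": 0.7, "dy": 1, "dz": 0.3, "rz": 0.12}
    - {"dx": 0.7, "dy": 1, "dz": 0.3, "rz": 0.12}
    - {"dx": 0.7, "dy": 1, "dz": 0.3, "rz": 0.12}
    - {"dx": 0.7, "dy": 1, "dz": 0.3, "rz": 0.12}
    - {"dx": 0.7, "dy": 1, "dz": 0.3, "rz": 0.12}
    - {"dx": 0.7, "dy": 1, "dz": 0.3, "rz": 0.12}
  claw: 0
  newtons: 30

```text
schema error: expected keys dx, dy, dz, rx, ry, rz
```

Request:
move_arm:
  targets:
    - {"dx": 0.3, "dy": 1, "rz": 0.14}
    - {"dx": 0.3, "dy": 1, "rz": 0.14}
    - {"dx": 0.3, "dy": 1, "rz": 0.14}
    - {"dx": 0.3, "dy": 1, "rz": 0.14}
    - {"dx": 0.3, "dy": 1, "rz": 0.14}
    - {"dx": 0.3, "dy": 1, "rz": 0.14}
    - {"dx": 0.3, "dy": 1, "rz": 0.14}
    - {"dx": 0.3, "dy": 1, "rz": 0.14}
    - {"dx": 0.3, "dy": 1, "rz": 0.14}
    - {"dx": 0.3, "dy": 1, "rz": 0.14}

```text
schema error: expected keys dx, dy, dz, rx, ry, rz
```

Request:
move_arm:
  targets:
    - {"dx": 0.4, "dy": 1, "rz": 0.17}
    - {"dx": 0.4, "dy": 1, "rz": 0.17}
    - {"dx": 0.4, "dy": 1, "rz": 0.17}
    - {"dx": 0.4, "dy": 1, "rz": 0.17}
    - {"dx": 0.4, "dy": 1, "rz": 0.17}
    - {"dx": 0.4, "dy": 1, "rz": 0.17}
    - {"dx": 0.4, "dy": 1, "rz": 0.17}
    - {"dx": 0.4, "dy": 1, "rz": 0.17}
    - {"dx": 0.4, "dy": 1, "rz": 0.17}
    - {"dx": 0.4, "dy": 1, "rz": 0.17}

```text
schema error: expected keys dx, dy, dz, rx, ry, rz
```

```bash
python3 - <<'E'
from h import *
import json
w=cams.camera_model('wrist');save('wrist','w1.png')
w={k:np.array(v).tolist() for k,v in w.items()};json.dump(w,open('w1.json','w'))
s=sensors.sense();print(s['t'],s['tcp_pos'],s['tool_rot'],s['q'],s['force'],s['finger_gap'])
m=w;T=np.array(m['extrinsics'])
for p in([.502,.2405,.182],[.540,.212,.208],[.566,.252,.208],[.579,.195,.164]):
  c=T@np.r_[p,1];print(m['fx']*c[0]/c[2]+m['cx'],m['fy']*c[1]/c[2]+m['cy'])
E
```

```text
0.15 [ 0.16236976 -0.60296882  0.23054607] [ 9.91373487e-01  1.31064504e-01  2.68182939e-05 -8.39166421e-04] [-1.48644649e+00  5.28265617e-01  1.43362167e+00 -2.74892426e-05
  1.18138436e+00 -1.78525143e-01] [ 1.08609821 -0.78758543  0.21458833] 1.0048692679833946
-7234.604084113317 -5005.771538193058
162974.53913626284 123042.12904811846
19462.39261753817 14914.374855236461
-7297.891233729398 -6303.0751586070755
```

View pics/w1.png

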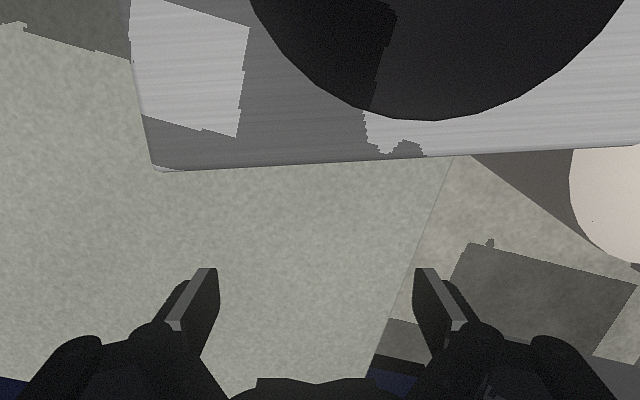

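The arm has not moved: every row needs all six keys. The picture shows the start pose, with the hotplate ahead of the gripper at rows 0–170.

Request:
move_arm:
  targets:
    - {"dx": 0.5, "dy": 1, "dz": 0.8, "rx": 0, "ry": 0, "rz": 0.12}
    - {"dx": 0.6, "dy": 1, "dz": 0.8, "rx": 0, "ry": 0, "rz": 0.12}
    - {"dx": 0.7, "dy": 1, "dz": 0.8, "rx": 0, "ry": 0, "rz": 0.12}
    - {"dx": 0.7, "dy": 1, "dz": 0.6, "rx": 0, "ry": 0, "rz": 0.12}
    - {"dx": 0.7, "dy": 1, "dz": 0, "rx": 0, "ry": 0, "rz": 0.12}
    - {"dx": 0.7, "dy": 1, "dz": 0, "rx": 0, "ry": 0, "rz": 0.12}
    - {"dx": 0.7, "dy": 1, "dz": 0, "rx": 0, "ry": 0, "rz": 0.12}
    - {"dx": 0.8, "dy": 1, "dz": 0, "rx": 0, "ry": 0, "rz": 0.12}
    - {"dx": 0.8, "dy": 1, "dz": 0, "rx": 0, "ry": 0, "rz": 0.12}
    - {"dx": 0.8, "dy": 1, "dz": 0, "rx": 0, "ry": 0, "rz": 0.12}
  claw: 0
  newtons: 30

```text
t: 1.4
tcp_pos: [0.3378, -0.3524, 0.3061]
tool_rot: [0.902, 0.432, -0.0, -0.0]
force: [0.7, 0.4, -0.1]
finger_gap: -0.0
gripper_force: 0.0
```

Request:
move_arm:
  targets:
    - {"dx": 0.3, "dy": 1, "dz": 0, "rx": 0, "ry": 0, "rz": 0.14}
    - {"dx": 0.3, "dy": 1, "dz": 0, "rx": 0, "ry": 0, "rz": 0.14}
    - {"dx": 0.3, "dy": 1, "dz": 0, "rx": 0, "ry": 0, "rz": 0.14}
    - {"dx": 0.3, "dy": 1, "dz": 0, "rx": 0, "ry": 0, "rz": 0.14}
    - {"dx": 0.3, "dy": 1, "dz": 0, "rx": 0, "ry": 0, "rz": 0.14}
    - {"dx": 0.3, "dy": 1, "dz": 0, "rx": 0, "ry": 0, "rz": 0.14}
    - {"dx": 0.3, "dy": 1, "dz": 0, "rx": 0, "ry": 0, "rz": 0.14}
    - {"dx": 0.3, "dy": 1, "dz": 0, "rx": 0, "ry": 0, "rz": 0.14}
    - {"dx": 0.3, "dy": 1, "dz": 0, "rx": 0, "ry": 0, "rz": 0.14}
    - {"dx": 0.3, "dy": 1, "dz": 0, "rx": 0, "ry": 0, "rz": 0.14}

```text
t: 2.65
tcp_pos: [0.4124, -0.1026, 0.3062]
tool_rot: [0.687, 0.727, -0.0, -0.0]
force: [1.0, 0.4, 0.3]
finger_gap: 0.003
gripper_force: 0.0
```

Request:
move_arm:
  targets:
    - {"dx": 0.4, "dy": 1, "dz": 0, "rx": 0, "ry": 0, "rz": 0.17}
    - {"dx": 0.4, "dy": 1, "dz": 0, "rx": 0, "ry": 0, "rz": 0.17}
    - {"dx": 0.4, "dy": 1, "dz": 0, "rx": 0, "ry": 0, "rz": 0.17}
    - {"dx": 0.4, "dy": 1, "dz": 0, "rx": 0, "ry": 0, "rz": 0.17}
    - {"dx": 0.4, "dy": 1, "dz": 0, "rx": 0, "ry": 0, "rz": 0.17}
    - {"dx": 0.4, "dy": 1, "dz": 0, "rx": 0, "ry": 0, "rz": 0.17}
    - {"dx": 0.4, "dy": 1, "dz": 0, "rx": 0, "ry": 0, "rz": 0.17}
    - {"dx": 0.4, "dy": 1, "dz": 0, "rx": 0, "ry": 0, "rz": 0.17}
    - {"dx": 0.4, "dy": 1, "dz": 0, "rx": 0, "ry": 0, "rz": 0.17}
    - {"dx": 0.4, "dy": 1, "dz": 0, "rx": 0, "ry": 0, "rz": 0.17}

```text
t: 3.9
tcp_pos: [0.5124, 0.1473, 0.306]
tool_rot: [0.307, 0.952, -0.0, -0.0]
force: [0.0, -0.0, 0.2]
finger_gap: 0.004
gripper_force: 0.0
```

```bash
python3 - <<'E'
from h import *
import json
w=cams.camera_model('wrist');save('wrist','w2.png')
w={k:np.array(v).tolist() for k,v in w.items()};json.dump(w,open('w2.json','w'))
s=sensors.sense();print(s['t'],s['tcp_pos'],s['tool_rot'],s['q'],s['force'],s['finger_gap'])
m=w;T=np.array(m['extrinsics'])
for p in([.502,.2405,.182],[.540,.212,.208],[.566,.252,.208],[.579,.195,.164]):
  c=T@np.r_[p,1];print(m['fx']*c[0]/c[2]+m['cx'],m['fy']*c[1]/c[2]+m['cy'])
E
```

```text
3.95 [0.51370793 0.14999203 0.30612538] [3.05482309e-01 9.52196465e-01 1.54807004e-03 2.33149792e-04] [ 0.07362164  0.32090688  1.56345886  0.00283552  1.25563566 -0.87716086] [2.27291073 1.51738299 0.33036798] -0.0006030712137305299
407.2264232195371 113.8471413400961
409.4363498082105 183.1997860057989
474.7912728474527 180.15575726114895
402.52819887906844 214.57108546689096
```

View pics/w2.png

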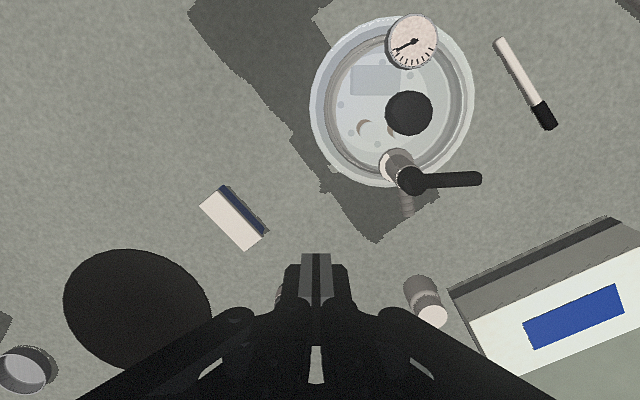

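The wrist view shows the knob at (408,113), tap axis at (410,181), lever end at (481,178), gauge at (411,41), and barb in shadow towards (406,212). These agree with the predictions to about 1 px. Next I'll plan the push arc.

```bash
python3 - <<'E'
from h import *
import json
w=json.load(open('w2.json'))
t=cams.camera_model('top')
a=atz(w,410,181.5,.208);e=atz(w,481,178.5,.205);k=atz(w,408.5,113,.182);g=atz(w,411,41,.169);b=atz(w,406,215,.164)
print(a,e,k,g,b)
print('tri knob',tri((t,237.4,231.4),(w,408.5,113)),'axis',tri((t,245.5,216.8),(w,410,181.5)))
ang=lambda v:np.degrees(np.arctan2(v[1],v[0]))
print(ang(e-a),ang(k-g),ang(a-g),ang(b-a))
ax=np.array([.5405,.2125]);r=.040;d=.016
prev=None
for th in range(57,-28,-7):
  h=np.radians(th);p=ax+r*np.array([np.cos(h),np.sin(h)])+d*np.array([-np.sin(h),np.cos(h)])
  print(th,p.round(4),None if prev is None else ((p-prev)/.025).round(2));prev=p
E
```

```text
[0.53912566 0.21299806 0.208     ] [0.56906136 0.25701648 0.205     ] [0.50202741 0.24160842 0.182     ] [0.46079407 0.27222019 0.169     ] [0.58117607 0.1973128  0.164     ]
tri knob [0.50187644 0.24060543 0.18042966] axis [0.54098517 0.21292186 0.20259623]
55.78147594233732 -36.59031397749288 -37.090883037298234 -20.456067581546893
57 [0.5489 0.2548] None
50 [0.554  0.2534] [ 0.2  -0.05]
43 [0.5588 0.2515] [ 0.2  -0.08]
36 [0.5635 0.249 ] [ 0.18 -0.1 ]
29 [0.5677 0.2459] [ 0.17 -0.12]
22 [0.5716 0.2423] [ 0.15 -0.14]
15 [0.575  0.2383] [ 0.14 -0.16]
8 [0.5779 0.2339] [ 0.12 -0.18]
1 [0.5802 0.2292] [ 0.09 -0.19]
-6 [0.582  0.2242] [ 0.07 -0.2 ]
-13 [0.5831 0.2191] [ 0.04 -0.21]
-20 [0.5836 0.2139] [ 0.02 -0.21]
-27 [0.5834 0.2086] [-0.01 -0.21]
```

Request:
move_arm:
  targets:
    - {"dx": 0.28, "dy": 1, "dz": -0.5, "rx": 0, "ry": 0, "rz": 0}
    - {"dx": 0.28, "dy": 1, "dz": -0.5, "rx": 0, "ry": 0, "rz": 0}
    - {"dx": 0.28, "dy": 1, "dz": -0.5, "rx": 0, "ry": 0, "rz": 0}
    - {"dx": 0.28, "dy": 1, "dz": -0.5, "rx": 0, "ry": 0, "rz": 0}
    - {"dx": 0, "dy": 0.5, "dz": 0, "rx": 0, "ry": 0, "rz": 0}
    - {"dx": 0, "dy": 0, "dz": -0.6, "rx": 0, "ry": 0, "rz": 0}
    - {"dx": 0, "dy": 0, "dz": -0.6, "rx": 0, "ry": 0, "rz": 0}
    - {"dx": 0, "dy": 0, "dz": -0.6, "rx": 0, "ry": 0, "rz": 0}
    - {"dx": 0, "dy": 0, "dz": -0.6, "rx": 0, "ry": 0, "rz": 0}
    - {"dx": 0, "dy": 0, "dz": -0.4, "rx": 0, "ry": 0, "rz": 0}

```text
t: 5.2
tcp_pos: [0.54, 0.2586, 0.185]
tool_rot: [0.309, 0.951, -0.0, -0.001]
force: [0.3, -0.3, -0.6]
finger_gap: 0.001
gripper_force: 0.0
```

Request:
move_arm:
  targets:
    - {"dx": 0.18, "dy": -0.1, "dz": 0, "rx": 0, "ry": 0, "rz": 0}
    - {"dx": 0.18, "dy": -0.1, "dz": 0, "rx": 0, "ry": 0, "rz": 0}
    - {"dx": 0.2, "dy": -0.05, "dz": 0, "rx": 0, "ry": 0, "rz": -0.233}
    - {"dx": 0.2, "dy": -0.08, "dz": 0, "rx": 0, "ry": 0, "rz": -0.233}
    - {"dx": 0.18, "dy": -0.1, "dz": 0, "rx": 0, "ry": 0, "rz": -0.233}
    - {"dx": 0.17, "dy": -0.12, "dz": 0, "rx": 0, "ry": 0, "rz": -0.233}
    - {"dx": 0.15, "dy": -0.14, "dz": 0, "rx": 0, "ry": 0, "rz": -0.233}
    - {"dx": 0.14, "dy": -0.16, "dz": 0, "rx": 0, "ry": 0, "rz": -0.233}
    - {"dx": 0.12, "dy": -0.18, "dz": 0, "rx": 0, "ry": 0, "rz": -0.233}
    - {"dx": 0, "dy": 0, "dz": 0, "rx": 0, "ry": 0, "rz": 0}

```text
t: 6.45
tcp_pos: [0.578, 0.2337, 0.1865]
tool_rot: [0.674, 0.738, 0.0, -0.001]
force: [-2.4, 1.9, -0.3]
finger_gap: 0.003
gripper_force: 1.3
```

Request:
move_arm:
  targets:
    - {"dx": 0.05, "dy": -0.09, "dz": 0, "rx": 0, "ry": 0, "rz": -0.117}
    - {"dx": 0.05, "dy": -0.09, "dz": 0, "rx": 0, "ry": 0, "rz": -0.117}
    - {"dx": 0.04, "dy": -0.1, "dz": 0, "rx": 0, "ry": 0, "rz": -0.117}
    - {"dx": 0.03, "dy": -0.1, "dz": 0, "rx": 0, "ry": 0, "rz": -0.117}
    - {"dx": 0.02, "dy": -0.1, "dz": 0, "rx": 0, "ry": 0, "rz": -0.117}
    - {"dx": 0.02, "dy": -0.11, "dz": 0, "rx": 0, "ry": 0, "rz": -0.117}
    - {"dx": 0, "dy": 0, "dz": 0, "rx": 0, "ry": 0, "rz": 0}
    - {"dx": 0, "dy": 0, "dz": 0, "rx": 0, "ry": 0, "rz": 0}
    - {"dx": 0, "dy": 0, "dz": 0, "rx": 0, "ry": 0, "rz": 0}
    - {"dx": 0, "dy": 0, "dz": 0, "rx": 0, "ry": 0, "rz": 0}

```text
t: 7.7
tcp_pos: [0.5839, 0.2187, 0.1866]
tool_rot: [0.798, 0.602, 0.0, 0.0]
force: [-2.6, 5.0, 1.2]
finger_gap: -0.002
gripper_force: 1.8
```

Request:
move_arm:
  targets:
    - {"dx": 0, "dy": -0.015, "dz": 0, "rx": 0, "ry": 0, "rz": -0.017}
    - {"dx": 0, "dy": -0.015, "dz": 0, "rx": 0, "ry": 0, "rz": -0.017}
    - {"dx": 0, "dy": -0.015, "dz": 0, "rx": 0, "ry": 0, "rz": -0.017}
    - {"dx": 0, "dy": -0.015, "dz": 0, "rx": 0, "ry": 0, "rz": -0.017}
    - {"dx": 0, "dy": -0.015, "dz": 0, "rx": 0, "ry": 0, "rz": -0.017}
    - {"dx": 0, "dy": -0.015, "dz": 0, "rx": 0, "ry": 0, "rz": -0.017}
    - {"dx": 0, "dy": -0.015, "dz": 0, "rx": 0, "ry": 0, "rz": -0.017}
    - {"dx": 0, "dy": -0.015, "dz": 0, "rx": 0, "ry": 0, "rz": -0.017}
    - {"dx": 0, "dy": -0.015, "dz": 0, "rx": 0, "ry": 0, "rz": -0.017}
    - {"dx": 0, "dy": -0.015, "dz": 0, "rx": 0, "ry": 0, "rz": -0.017}

```text
t: 8.95
tcp_pos: [0.584, 0.2152, 0.1865]
tool_rot: [0.825, 0.566, 0.001, -0.0]
force: [-0.1, 6.1, 2.4]
finger_gap: 0.001
gripper_force: 2.7
```

Request:
move_arm:
  targets:
    - {"dx": 0, "dy": -0.015, "dz": 0, "rx": 0, "ry": 0, "rz": -0.017}
    - {"dx": 0, "dy": -0.015, "dz": 0, "rx": 0, "ry": 0, "rz": -0.017}
    - {"dx": 0, "dy": -0.015, "dz": 0, "rx": 0, "ry": 0, "rz": -0.017}
    - {"dx": 0, "dy": -0.015, "dz": 0, "rx": 0, "ry": 0, "rz": -0.017}
    - {"dx": 0, "dy": -0.015, "dz": 0, "rx": 0, "ry": 0, "rz": -0.017}
    - {"dx": 0, "dy": -0.015, "dz": 0, "rx": 0, "ry": 0, "rz": -0.017}
    - {"dx": 0, "dy": 0, "dz": 0, "rx": 0, "ry": 0, "rz": 0}
    - {"dx": 0, "dy": 0, "dz": 0, "rx": 0, "ry": 0, "rz": 0}
    - {"dx": 0, "dy": 0, "dz": 0, "rx": 0, "ry": 0, "rz": 0}
    - {"dx": 0, "dy": 0, "dz": 0, "rx": 0, "ry": 0, "rz": 0}

```text
t: 10.2
tcp_pos: [0.5845, 0.2143, 0.1866]
tool_rot: [0.839, 0.544, 0.002, -0.001]
force: [1.1, 8.9, 2.1]
finger_gap: -0.002
gripper_force: 4.2
```

Request:
move_arm:
  targets:
    - {"dx": 0, "dy": -0.015, "dz": 0, "rx": 0, "ry": 0, "rz": 0}
    - {"dx": 0, "dy": -0.015, "dz": 0, "rx": 0, "ry": 0, "rz": 0}
    - {"dx": 0, "dy": -0.015, "dz": 0, "rx": 0, "ry": 0, "rz": 0}
    - {"dx": 0, "dy": -0.015, "dz": 0, "rx": 0, "ry": 0, "rz": 0}
    - {"dx": 0, "dy": 0, "dz": 0, "rx": 0, "ry": 0, "rz": 0}
    - {"dx": 0, "dy": 0, "dz": 0, "rx": 0, "ry": 0, "rz": 0}
    - {"dx": 0, "dy": 0, "dz": 0, "rx": 0, "ry": 0, "rz": 0}
    - {"dx": 0, "dy": 0, "dz": 0, "rx": 0, "ry": 0, "rz": 0}
    - {"dx": 0, "dy": 0, "dz": 0, "rx": 0, "ry": 0, "rz": 0}
    - {"dx": 0, "dy": 0, "dz": 0, "rx": 0, "ry": 0, "rz": 0}

```text
t: 11.45
tcp_pos: [0.5845, 0.2138, 0.1866]
tool_rot: [0.839, 0.544, 0.003, -0.001]
force: [0.1, 12.4, 1.8]
finger_gap: 0.001
gripper_force: 5.4
```

```bash
python3 - <<'E'
from h import *
save('wrist','w3.png')
E
```

```text
(no output)
```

View pics/w3.png

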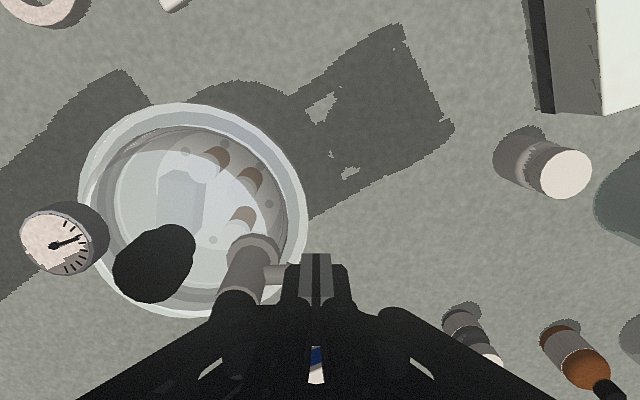

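The needle at (52,245)→(80,237) has passed mid-scale, so air is entering. The tap is at its stop: force rises to 12 N with almost no motion. I'll back off, rise, and turn to the knob grasp heading.

Request:
move_arm:
  targets:
    - {"dx": 0.2, "dy": 0.5, "dz": 0, "rx": 0, "ry": 0, "rz": 0}
    - {"dx": 0.2, "dy": 0.5, "dz": 0, "rx": 0, "ry": 0, "rz": 0}
    - {"dx": 0, "dy": 0, "dz": 0.8, "rx": 0, "ry": 0, "rz": 0}
    - {"dx": 0, "dy": 0, "dz": 0.8, "rx": 0, "ry": 0, "rz": 0.35}
    - {"dx": 0, "dy": 0, "dz": 0.8, "rx": 0, "ry": 0, "rz": 0.35}
    - {"dx": 0, "dy": 0, "dz": 0.8, "rx": 0, "ry": 0, "rz": 0.35}
    - {"dx": -0.9, "dy": 0, "dz": 0, "rx": 0, "ry": 0, "rz": 0.35}
    - {"dx": -0.9, "dy": 0, "dz": 0, "rx": 0, "ry": 0, "rz": 0.35}
    - {"dx": -0.9, "dy": 0, "dz": 0, "rx": 0, "ry": 0, "rz": 0.35}
    - {"dx": -0.9, "dy": 0, "dz": 0, "rx": 0, "ry": 0, "rz": 0.35}

```text
t: 12.75
tcp_pos: [0.5032, 0.2354, 0.266]
tool_rot: [0.344, 0.939, -0.001, 0.0]
force: [-0.6, -0.8, -0.5]
finger_gap: 0.001
gripper_force: 0.0
```

Request:
move_arm:
  targets:
    - {"dx": 0, "dy": 0, "dz": 0, "rx": 0, "ry": 0, "rz": 0.13}
    - {"dx": 0, "dy": 0, "dz": 0, "rx": 0, "ry": 0, "rz": 0}
    - {"dx": 0, "dy": 0, "dz": 0, "rx": 0, "ry": 0, "rz": 0}
    - {"dx": 0, "dy": 0, "dz": 0, "rx": 0, "ry": 0, "rz": 0}
    - {"dx": 0, "dy": 0, "dz": 0, "rx": 0, "ry": 0, "rz": 0}
    - {"dx": 0, "dy": 0, "dz": 0, "rx": 0, "ry": 0, "rz": 0}
    - {"dx": 0, "dy": 0, "dz": 0, "rx": 0, "ry": 0, "rz": 0}
    - {"dx": 0, "dy": 0, "dz": 0, "rx": 0, "ry": 0, "rz": 0}
    - {"dx": 0, "dy": 0, "dz": 0, "rx": 0, "ry": 0, "rz": 0}
    - {"dx": 0, "dy": 0, "dz": 0, "rx": 0, "ry": 0, "rz": 0}
  claw: 100

```text
t: 14.0
tcp_pos: [0.5036, 0.236, 0.2663]
tool_rot: [0.315, 0.949, -0.0, 0.0]
force: [-0.7, 0.2, -0.4]
finger_gap: 1.001
gripper_force: 0.0
```

```bash
python3 - <<'E'
from h import *
import json
w=cams.camera_model('wrist');save('wrist','w4.png')
json.dump({k:np.array(v).tolist() for k,v in w.items()},open('w4.json','w'))
s=sensors.sense();print(s['t'],s['tcp_pos'],s['tool_rot'],s['q'],s['force'],s['finger_gap'])
E
```

```text
14.05 [0.50363707 0.23599029 0.26633809] [3.14776748e-01 9.49165738e-01 1.26285234e-05 8.87187515e-06] [ 2.37261101e-01  3.94114217e-01  1.56552925e+00  1.30174445e-05
  1.18192077e+00 -6.93097288e-01] [-0.12330418 -0.16267824 -0.09296603] 1.002412953097175
```

View pics/w4.png

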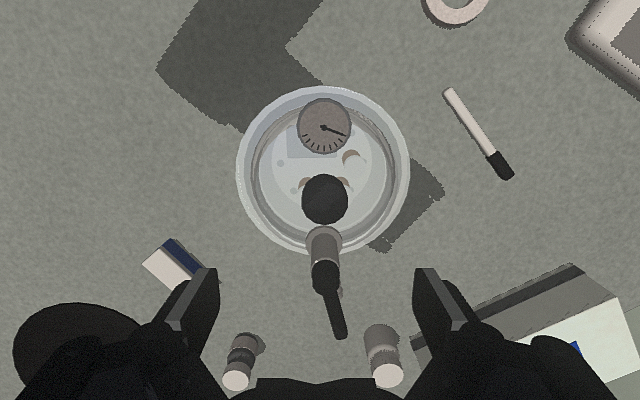

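The needle at (324,128)→(345,136) is about 69° past the lid's +x, which is zero. The lever (325,275)→(342,335) lies along the barb. I'll check the knob centre at (325,199) and take a second measurement of the mat.

```bash
python3 - <<'E'
from h import *
import json
w=json.load(open('w4.json'));w2=json.load(open('w2.json'));t=cams.camera_model('top')
print(atz(w,325,199,.177),tri((t,237.4,231.4),(w,325,199),(w2,408.5,113)))
im=cv2.imread('pics/full_top0.png');g=cv2.inRange(im,(0,0,0),(45,45,45))[180:258,350:426]
c=max(cv2.findContours(g,0,1)[0],key=cv2.contourArea);e=cv2.fitEllipse(c);print(e, atz(t,e[0][0]+350,e[0][1]+180,.004))
im=cv2.imread('pics/full_scene0.png');g=cv2.inRange(im,(0,0,0),(45,45,45))[150:212,260:345]
c=max(cv2.findContours(g,0,1)[0],key=cv2.contourArea);e=cv2.fitEllipse(c);print(e, atz(cams.camera_model('scene'),e[0][0]+260,e[0][1]+150,.004))
E
```

```text
[0.5026617  0.24480569 0.177     ] [0.50401915 0.24299579 0.16935413]
((37.436588287353516, 38.6246337890625), (62.30988311767578, 64.50067901611328), 132.9713897705078) [ 0.55387534 -0.22846701  0.004     ]
((43.14977264404297, 33.45634841918945), (43.263641357421875, 65.56096649169922), 87.56297302246094) [ 0.56103312 -0.21720528  0.004     ]
```

Request:
move_arm:
  targets:
    - {"dx": -0.04, "dy": 0.26, "dz": -0.4, "rx": 0, "ry": 0, "rz": 0}
    - {"dx": 0, "dy": 0, "dz": -0.5, "rx": 0, "ry": 0, "rz": 0}
    - {"dx": 0, "dy": 0, "dz": -0.5, "rx": 0, "ry": 0, "rz": 0}
    - {"dx": 0, "dy": 0, "dz": -0.5, "rx": 0, "ry": 0, "rz": 0}
    - {"dx": 0, "dy": 0, "dz": -0.5, "rx": 0, "ry": 0, "rz": 0}
    - {"dx": 0, "dy": 0, "dz": -0.5, "rx": 0, "ry": 0, "rz": 0}
    - {"dx": 0, "dy": 0, "dz": -0.5, "rx": 0, "ry": 0, "rz": 0}
    - {"dx": 0, "dy": 0, "dz": -0.5, "rx": 0, "ry": 0, "rz": 0}
    - {"dx": 0, "dy": 0, "dz": -0.5, "rx": 0, "ry": 0, "rz": 0}
    - {"dx": 0, "dy": 0, "dz": -0.2, "rx": 0, "ry": 0, "rz": 0}

```text
t: 15.3
tcp_pos: [0.5022, 0.2424, 0.1503]
tool_rot: [0.315, 0.949, -0.0, -0.001]
force: [0.7, -0.8, -0.1]
finger_gap: 1.002
gripper_force: 0.0
```

Request:
move_arm:
  targets:
    - {"dx": 0, "dy": 0, "dz": 0, "rx": 0, "ry": 0, "rz": 0}
    - {"dx": 0, "dy": 0, "dz": 0, "rx": 0, "ry": 0, "rz": 0}
    - {"dx": 0, "dy": 0, "dz": 0, "rx": 0, "ry": 0, "rz": 0}
    - {"dx": 0, "dy": 0, "dz": 0, "rx": 0, "ry": 0, "rz": 0}
    - {"dx": 0, "dy": 0, "dz": 0, "rx": 0, "ry": 0, "rz": 0}
    - {"dx": 0, "dy": 0, "dz": 0, "rx": 0, "ry": 0, "rz": 0}
    - {"dx": 0, "dy": 0, "dz": 0, "rx": 0, "ry": 0, "rz": 0}
    - {"dx": 0, "dy": 0, "dz": 0, "rx": 0, "ry": 0, "rz": 0}
    - {"dx": 0, "dy": 0, "dz": 0, "rx": 0, "ry": 0, "rz": 0}
    - {"dx": 0, "dy": 0, "dz": 0, "rx": 0, "ry": 0, "rz": 0}
  claw: 0
  newtons: 50

```text
t: 16.55
tcp_pos: [0.5036, 0.243, 0.1522]
tool_rot: [0.315, 0.949, 0.001, 0.001]
force: [0.6, 3.0, 4.9]
finger_gap: 0.383
gripper_force: 50.0
```

Request:
move_arm:
  targets:
    - {"dx": 0, "dy": 0, "dz": 0.04, "rx": 0, "ry": 0, "rz": 0}
    - {"dx": 0, "dy": 0, "dz": 0.04, "rx": 0, "ry": 0, "rz": 0}
    - {"dx": 0, "dy": 0, "dz": 0.04, "rx": 0, "ry": 0, "rz": 0}
    - {"dx": 0, "dy": 0, "dz": 0.04, "rx": 0, "ry": 0, "rz": 0}
    - {"dx": 0, "dy": 0, "dz": 0.04, "rx": 0, "ry": 0, "rz": 0}
    - {"dx": 0, "dy": 0, "dz": 0.04, "rx": 0, "ry": 0, "rz": 0}
    - {"dx": 0, "dy": 0, "dz": 0.04, "rx": 0, "ry": 0, "rz": 0}
    - {"dx": 0, "dy": 0, "dz": 0.04, "rx": 0, "ry": 0, "rz": 0}
    - {"dx": 0, "dy": 0, "dz": 0.04, "rx": 0, "ry": 0, "rz": 0}
    - {"dx": 0, "dy": 0, "dz": 0.04, "rx": 0, "ry": 0, "rz": 0}

```text
t: 17.8
tcp_pos: [0.5026, 0.2425, 0.1614]
tool_rot: [0.315, 0.949, -0.0, 0.0]
force: [-0.0, -1.4, -5.7]
finger_gap: 0.383
gripper_force: 50.0
```

Request:
move_arm:
  targets:
    - {"dx": 0, "dy": 0, "dz": 0.3, "rx": 0, "ry": 0, "rz": 0}
    - {"dx": 0, "dy": 0, "dz": 0.7, "rx": 0, "ry": 0, "rz": 0}
    - {"dx": 0, "dy": 0, "dz": 0.7, "rx": 0, "ry": 0, "rz": 0}
    - {"dx": 0, "dy": -0.2, "dz": 0.5, "rx": 0, "ry": 0, "rz": 0}
    - {"dx": 0, "dy": -0.5, "dz": 0.2, "rx": 0, "ry": 0, "rz": 0}
    - {"dx": 0, "dy": -0.8, "dz": 0, "rx": 0, "ry": 0, "rz": 0}
    - {"dx": 0, "dy": -0.8, "dz": 0, "rx": 0, "ry": 0, "rz": 0}
    - {"dx": 0, "dy": -0.8, "dz": 0, "rx": 0, "ry": 0, "rz": 0}
    - {"dx": 0, "dy": -0.8, "dz": 0, "rx": 0, "ry": 0, "rz": 0}
    - {"dx": 0, "dy": -0.8, "dz": 0, "rx": 0, "ry": 0, "rz": 0}

```text
t: 19.05
tcp_pos: [0.502, 0.1229, 0.2207]
tool_rot: [0.315, 0.949, -0.0, -0.001]
force: [-0.1, 1.8, -5.2]
finger_gap: 0.384
gripper_force: 50.4
```

Request:
move_arm:
  targets:
    - {"dx": 0.21, "dy": -0.85, "dz": 0, "rx": 0, "ry": 0, "rz": 0}
    - {"dx": 0.21, "dy": -0.85, "dz": 0, "rx": 0, "ry": 0, "rz": 0}
    - {"dx": 0.21, "dy": -0.85, "dz": 0, "rx": 0, "ry": 0, "rz": 0}
    - {"dx": 0.21, "dy": -0.85, "dz": 0, "rx": 0, "ry": 0, "rz": 0}
    - {"dx": 0.21, "dy": -0.85, "dz": 0, "rx": 0, "ry": 0, "rz": 0}
    - {"dx": 0.21, "dy": -0.85, "dz": 0, "rx": 0, "ry": 0, "rz": 0}
    - {"dx": 0.21, "dy": -0.85, "dz": 0, "rx": 0, "ry": 0, "rz": 0}
    - {"dx": 0.21, "dy": -0.85, "dz": 0, "rx": 0, "ry": 0, "rz": 0}
    - {"dx": 0.21, "dy": -0.85, "dz": 0, "rx": 0, "ry": 0, "rz": 0}
    - {"dx": 0.21, "dy": -0.85, "dz": 0, "rx": 0, "ry": 0, "rz": 0}

```text
t: 20.3
tcp_pos: [0.5554, -0.089, 0.2212]
tool_rot: [0.315, 0.949, 0.0, -0.0]
force: [-0.9, 0.7, -5.5]
finger_gap: 0.383
gripper_force: 50.4
```

Request:
move_arm:
  targets:
    - {"dx": 0, "dy": -0.85, "dz": 0, "rx": 0, "ry": 0, "rz": 0}
    - {"dx": 0, "dy": -0.85, "dz": 0, "rx": 0, "ry": 0, "rz": 0}
    - {"dx": 0, "dy": -0.85, "dz": 0, "rx": 0, "ry": 0, "rz": 0}
    - {"dx": 0, "dy": -0.85, "dz": 0, "rx": 0, "ry": 0, "rz": 0}
    - {"dx": 0, "dy": -0.85, "dz": 0, "rx": 0, "ry": 0, "rz": 0}
    - {"dx": 0, "dy": -0.6, "dz": 0, "rx": 0, "ry": 0, "rz": 0}
    - {"dx": 0, "dy": -0.4, "dz": 0, "rx": 0, "ry": 0, "rz": 0}
    - {"dx": 0, "dy": -0.2, "dz": 0, "rx": 0, "ry": 0, "rz": 0}
    - {"dx": 0, "dy": -0.1, "dz": 0, "rx": 0, "ry": 0, "rz": 0}
    - {"dx": 0, "dy": 0, "dz": 0, "rx": 0, "ry": 0, "rz": 0}

```text
t: 21.55
tcp_pos: [0.5551, -0.2259, 0.2213]
tool_rot: [0.315, 0.949, 0.0, -0.0]
force: [0.2, -0.3, -5.7]
finger_gap: 0.383
gripper_force: 50.3
```

Request:
move_arm:
  targets:
    - {"dx": 0, "dy": 0, "dz": -0.4, "rx": 0, "ry": 0, "rz": 0}
    - {"dx": 0, "dy": 0, "dz": -0.7, "rx": 0, "ry": 0, "rz": 0}
    - {"dx": 0, "dy": 0, "dz": -0.8, "rx": 0, "ry": 0, "rz": 0}
    - {"dx": 0, "dy": 0, "dz": -0.8, "rx": 0, "ry": 0, "rz": 0}
    - {"dx": 0, "dy": 0, "dz": -0.8, "rx": 0, "ry": 0, "rz": 0}
    - {"dx": 0, "dy": 0, "dz": -0.8, "rx": 0, "ry": 0, "rz": 0}
    - {"dx": 0, "dy": 0, "dz": -0.8, "rx": 0, "ry": 0, "rz": 0}
    - {"dx": 0, "dy": 0, "dz": -0.6, "rx": 0, "ry": 0, "rz": 0}
    - {"dx": 0, "dy": 0, "dz": -0.3, "rx": 0, "ry": 0, "rz": 0}
    - {"dx": 0, "dy": 0, "dz": -0.1, "rx": 0, "ry": 0, "rz": 0}

```text
t: 22.8
tcp_pos: [0.5552, -0.2262, 0.0685]
tool_rot: [0.315, 0.949, 0.0, -0.0]
force: [0.3, 0.7, -5.3]
finger_gap: 0.382
gripper_force: 50.3
```

```bash
python3 - <<'E'
from h import *
save('scene','s2.png',(220,110,420,235),4)
E
```

```text
(no output)
```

View pics/s2.png

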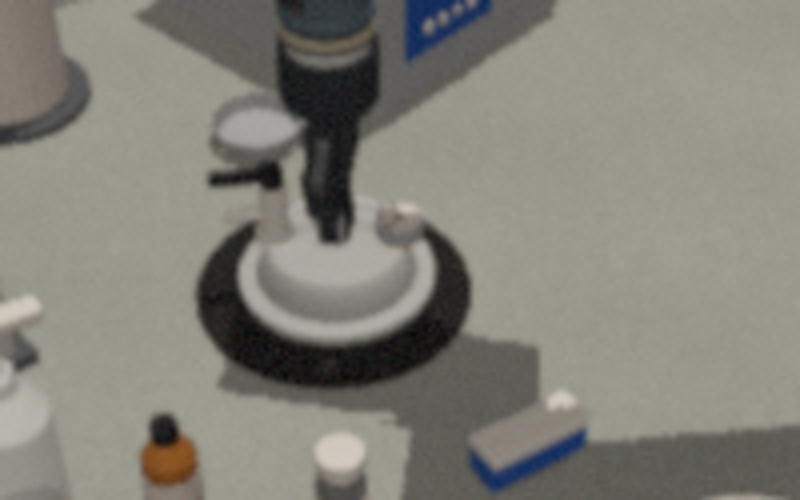

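The lid (centre about (336,270) in the crop) hangs well centred over the mat (333,285), with an even dark margin. I'll lower it slowly until it touches.

Request:
move_arm:
  targets:
    - {"dx": 0, "dy": 0, "dz": -0.04, "rx": 0, "ry": 0, "rz": 0}
    - {"dx": 0, "dy": 0, "dz": -0.04, "rx": 0, "ry": 0, "rz": 0}
    - {"dx": 0, "dy": 0, "dz": -0.04, "rx": 0, "ry": 0, "rz": 0}
    - {"dx": 0, "dy": 0, "dz": -0.04, "rx": 0, "ry": 0, "rz": 0}
    - {"dx": 0, "dy": 0, "dz": -0.04, "rx": 0, "ry": 0, "rz": 0}
    - {"dx": 0, "dy": 0, "dz": -0.04, "rx": 0, "ry": 0, "rz": 0}
    - {"dx": 0, "dy": 0, "dz": -0.04, "rx": 0, "ry": 0, "rz": 0}
    - {"dx": 0, "dy": 0, "dz": -0.04, "rx": 0, "ry": 0, "rz": 0}
    - {"dx": 0, "dy": 0, "dz": -0.04, "rx": 0, "ry": 0, "rz": 0}
    - {"dx": 0, "dy": 0, "dz": -0.04, "rx": 0, "ry": 0, "rz": 0}

```text
t: 24.1
tcp_pos: [0.5552, -0.2263, 0.0587]
tool_rot: [0.315, 0.949, -0.0, 0.0]
force: [-0.3, 0.5, -5.4]
finger_gap: 0.388
gripper_force: 50.3
```

Request:
move_arm:
  targets:
    - {"dx": 0, "dy": 0, "dz": -0.02, "rx": 0, "ry": 0, "rz": 0}
    - {"dx": 0, "dy": 0, "dz": -0.02, "rx": 0, "ry": 0, "rz": 0}
    - {"dx": 0, "dy": 0, "dz": -0.02, "rx": 0, "ry": 0, "rz": 0}
    - {"dx": 0, "dy": 0, "dz": -0.02, "rx": 0, "ry": 0, "rz": 0}
    - {"dx": 0, "dy": 0, "dz": -0.02, "rx": 0, "ry": 0, "rz": 0}
    - {"dx": 0, "dy": 0, "dz": 0, "rx": 0, "ry": 0, "rz": 0}
    - {"dx": 0, "dy": 0, "dz": 0, "rx": 0, "ry": 0, "rz": 0}
    - {"dx": 0, "dy": 0, "dz": 0, "rx": 0, "ry": 0, "rz": 0}
    - {"dx": 0, "dy": 0, "dz": 0, "rx": 0, "ry": 0, "rz": 0}
    - {"dx": 0, "dy": 0, "dz": 0, "rx": 0, "ry": 0, "rz": 0}

```text
t: 25.35
tcp_pos: [0.5549, -0.2262, 0.0564]
tool_rot: [0.315, 0.949, 0.0, -0.0]
force: [-3.6, 0.2, 0.2]
finger_gap: 0.386
gripper_force: 50.9
```

Request:
move_arm:
  targets:
    - {"dx": 0, "dy": 0, "dz": 0, "rx": 0, "ry": 0, "rz": 0}
    - {"dx": 0, "dy": 0, "dz": 0, "rx": 0, "ry": 0, "rz": 0}
    - {"dx": 0, "dy": 0, "dz": 0, "rx": 0, "ry": 0, "rz": 0}
    - {"dx": 0, "dy": 0, "dz": 0, "rx": 0, "ry": 0, "rz": 0}
    - {"dx": 0, "dy": 0, "dz": 0, "rx": 0, "ry": 0, "rz": 0}
    - {"dx": 0, "dy": 0, "dz": 0, "rx": 0, "ry": 0, "rz": 0}
    - {"dx": 0, "dy": 0, "dz": 0, "rx": 0, "ry": 0, "rz": 0}
    - {"dx": 0, "dy": 0, "dz": 0, "rx": 0, "ry": 0, "rz": 0}
    - {"dx": 0, "dy": 0, "dz": 0, "rx": 0, "ry": 0, "rz": 0}
    - {"dx": 0, "dy": 0, "dz": 0, "rx": 0, "ry": 0, "rz": 0}
  claw: 100

```text
t: 26.6
tcp_pos: [0.5552, -0.2263, 0.0563]
tool_rot: [0.315, 0.949, -0.0, 0.0]
force: [-0.0, 0.5, -0.7]
finger_gap: 0.998
gripper_force: 0.0
```

Request:
move_arm:
  targets:
    - {"dx": 0, "dy": 0, "dz": 0.3, "rx": 0, "ry": 0, "rz": 0}
    - {"dx": 0, "dy": 0, "dz": 0.6, "rx": 0, "ry": 0, "rz": 0}
    - {"dx": 0, "dy": 0, "dz": 0.8, "rx": 0, "ry": 0, "rz": 0}
    - {"dx": 0, "dy": 0, "dz": 0.8, "rx": 0, "ry": 0, "rz": 0}
    - {"dx": 0, "dy": 0, "dz": 0.8, "rx": 0, "ry": 0, "rz": 0}
    - {"dx": 0, "dy": 0, "dz": 0.8, "rx": 0, "ry": 0, "rz": 0}
    - {"dx": 0, "dy": 0, "dz": 0.8, "rx": 0, "ry": 0, "rz": 0}
    - {"dx": 0, "dy": 0, "dz": 0.8, "rx": 0, "ry": 0, "rz": 0}
    - {"dx": 0, "dy": 0, "dz": 0.3, "rx": 0, "ry": 0, "rz": 0}
    - {"dx": 0, "dy": 0, "dz": 0, "rx": 0, "ry": 0, "rz": 0}

```text
t: 27.85
tcp_pos: [0.5553, -0.2264, 0.2073]
tool_rot: [0.315, 0.949, -0.0, 0.001]
force: [0.0, -0.0, -1.1]
finger_gap: 0.997
gripper_force: 0.0
```

```bash
python3 - <<'E'
from h import *
save('wrist','w5.png')
E
```

```text
(no output)
```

View pics/w5.png

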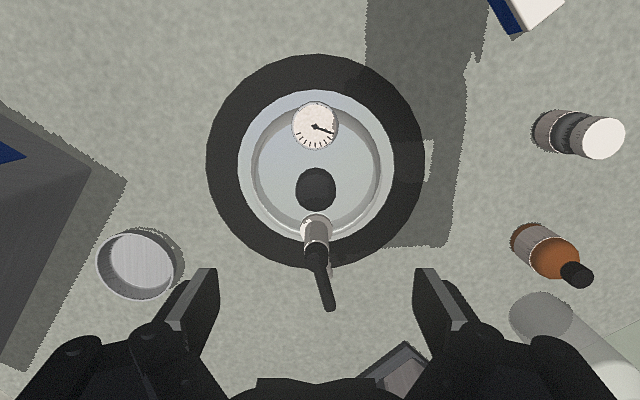

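The lid stands upright, centred at about (316,165) and wholly on the mat (about (315,162)). The needle is at zero, the lever is open, and the gripper is clear.

```bash
python3 -c "
from station import order
print(order.sign_off())"
```

```text
the job is handed in; nothing more can be done
None
```

I pushed the tap to its open stop (the last push reading was about 12 N) and the gauge needle was back at zero before I lifted the lid. The lid now stands upright and wholly on the mat, nothing else was touched, and I handed the job in at about 28 s.

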